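# Date-stamp a food tub in the spring stamper

## Task

Date-stamp the orange-lidded tub in the white spring stamper. First push the red bar back until the hammer arm stays up on its catch by itself and let go of it; with the tray still swung out, set the orange tub upright in the tray; push the tray round a quarter turn by its yellow post until it is fully home under the hammer; then press the green paddle down so that the hammer drops onto the lid, and let the paddle come back up. Leave the tub in the tray under the hammer and do not disturb the other tubs or the things around.

Things in the scene. Friction and masses are not known exactly. Their poses are not given: they have to be found in the camera images.
- machine: White spring stamper, fixed. Origin on the table below the hammer hinge (hinge along y, 130 mm up). z up; +x points along the hammer arm to the stamp head; +y to the load side (roughly to the robot), where the tray starts. Base plate 8 mm thick, x -100 to 210, y -60 to 60 mm; two uprights 146 mm high at x = 0, 36 mm deep, y -30 to 38 mm.
- hammer (a joint): Angle of the sprung hammer arm, rad: 0 = level, at rest; grows as its head rises. Taken past 0.82 it is caught by itself and then stays at about 0.80; hard stop 0.98. About 0.05 when the stamp rests on a tub. Bar 158 mm long, 18 mm wide; when cocked it reaches 255 mm above the table at machine x up to 165 mm, y within 17 mm.
- cocking_bar (a point): Middle of the red bar on the hammer's crank: round, 16 mm thick, parallel to machine y (y 22 to 80 mm, this point 56). At hammer 0: machine x = 55 mm, 248 mm high. Pushing it towards machine -x (5 to 9 N, shut fingers will do, space free) swings it over the top (260 mm) about the hinge, radius 130 mm: x = -46 mm, 251 mm high at 0.80; x = -67 mm at the stop.
- stamp_face (a point): Centre of the under face of the round rubber stamp (34 mm across) on the hammer head; 68 mm above the table at hammer 0.
- tray (a joint): Swing of the tray about its vertical corner pin (machine x = 100, y = 50 mm), rad: 0 = swung out to the load side, 1.571 = fully home against its stop, centred under the stamp. Grows clockwise seen from above. Stays where left; needs about 1 to 2 N at the post.
- tray_seat (a point): Centre of the tray's inner floor, 18 mm above the table. Square blue tray, 66 x 66 mm inside, walls 4 mm thick, 18 mm above the floor. z up, x and y parallel to the walls; turns with the tray. At tray 0 it is at machine x = 150, y = 100 mm; at home at x = 150, y = 0.
- tray_post (a point): Middle of the yellow post at the tray's free corner, opposite the pin and 148.5 mm from it: upright cylinder 16 mm across, 14 to 78 mm above the table, this point 48 mm. At tray 0 it is at machine x = 205, y = 155 mm; at home at x = 205, y = -55 mm. Space outside its arc is free.
- trigger (a joint): Turn of the trigger pawl, rad: 0 = at rest (sprung back), grows as the green paddle is pressed, stop 0.30. The hammer is released at about 0.08 to 0.12. It also moves by itself while the hammer is being cocked.
- trigger_paddle (a point): Centre of the top of the green trigger paddle, 50 (machine x) x 40 mm plate, 83 mm above the table at rest, at machine x = -155, y = 0. Pressing it down 8 to 12 mm (about 4 to 5 N) trips the hammer; it goes down about 30 mm to its stop and springs back.
- tub_center (a point): Centre (half-way up) of the square tub with the ORANGE lid and a paper label on top: 56 x 56 mm, 58 mm high, 0.15 to 0.3 kg, rigid, lid fixed on. z up, x and y along its sides. Stands in one of three spots in a row with the two other tubs, about 100 mm apart.
- tub_blue: the same kind of tub with a blue lid; not to be disturbed; origin at the centre of its underside
- tub_green: the same kind of tub with a green lid; not to be disturbed; origin at the centre of its underside
- jar: storage jar with a red cap, 64 mm across, 100 mm high; bystander; origin at the centre of its underside
- mug: white mug, 80 mm across, 90 mm high; bystander; origin at the centre of its underside
- can: closed food can, 74 mm across, 110 mm high; bystander; origin at the centre of its underside
- spatula: spatula with wooden handle, lying flat behind the stamper, about 280 mm long; bystander; z up

How it is judged:
By the outcome, as a careful person would: the job done as asked, in the order asked, and still so for the second after the job is handed in, with the robot touching nothing.
It also fails if it takes over 72 s, if anything falls off the work surface, if the arm or the gripper's body presses on something with over 40 N, if the wrist force passes 120 N, or if a joint passes its speed limit or range.

## Robot

A 6-joint arm with a two-finger parallel gripper is mounted at the origin on the work surface. World frame = base frame: x ahead of the robot, y to its left, z up, the work surface at z = 0. Lengths are in mm, angles in rad, forces in N, time in s.
With the tool pointing down it reaches from about 325 to 875 mm from the base axis. Payload 4.4 kg.
Tool frame: the origin (TCP) lies at the very end of the fingers, on their centre line; the grasp point (between the pads) lies 19 mm behind it; z points along the fingers, x is the direction in which the jaws open and shut, and the axes are right-handed (so a half turn about z gives the same grasp; the last joint's range is limited). The gripper opens to 85 mm and grips with 20 to 120 N. Pads are 22 mm wide; open, the fingers measure 114 mm over their backs; the gripper's body (76 mm by 85 mm) begins 54 mm behind the grasp point. The pads swing forward as they close: fully open they stand 13 mm farther back than shut.
Start: joints at [-1.375, 0.207, 1.542, -0, 1.393, -0.15], TCP at [195.425, -540.774, 231.282] pointing down, gripper open.
Joint ranges: [-2.73, 2.73], [-0.86, 2.22], [0.23, 2.46], [-1.11, 4.25], [0.08, 2.63], [-2.82, 2.82]. Speed limits (rad/s): [2.79, 2.79, 3.14, 3.14, 3.14, 3.14].

## Interface

Orientations are given as a rotation vector (axis times angle).
In Python, from plant import status, cams, workorder gives the robot as it stands.
- The arm moves only by the tool step_arm, never from a script. Its argument "moves" is a list of rows, each a list of 7 numbers: the turn, a rotation vector about the world's x, y, z in degrees, then the shift along the world's x, y, z in m, then the opening, from 0 (shut) to 1 (fully open). A call has 1 to 12 rows; each row is the pose to reach, as a shift and turn from the pose measured when the call began; what a row does not reach only later rows make up. A row lasts 1/10 s, in which the tool goes at most 50 mm and 8.59 degrees, less where a joint would pass 70% of its speed; a pose out of reach is approached as far as the arm can. A call with a gripper value outside its range is refused whole. The fingers move at their own pace and stop on an object; "force" is the grip in N (left out, the last holds). Time passes only in rows, so rows that repeat a pose let the fingers close. It gives the time, the measured TCP pose, the force and the opening at its end, in the units of the state.
- status.sense(): the state, without advancing time (a new reading comes with each control period).
- cams.get_image(name): name is "side" or "top" or "wrist"; returns the picture (420x560x3 uint8, red, green, blue); there is no depth.
- cams.calibration(name): a dict with "vfov" (degrees; the focal length in pixels is half the picture's height over the tangent of half this angle, whatever the lens; pixels are square), "cx", "cy" (the principal point, pixels), "camera_from_world" (4x4, takes a point from world to camera coordinates); the wrist camera has in their place "hand_eye" (4x4, takes a point from camera to tool coordinates, whose origin is the TCP and whose axes are the tool frame's). Camera axes: x right, y down, z forward; pixel columns grow to the right and rows downward; lengths in mm; the calibration is good to about 2 mm. The wrist camera is an equidistant fisheye: a pixel r from the principal point sees the ray r / f radians off the axis. A picture is of the moment at which its call begins: read the wrist's pose just before it. calibration takes no time and is no camera call.
- workorder.finish_job(): hands the job in, once; it reports no verdict.
The state is a dict: "time_s": time; "joint_positions": joint angles; "qvel": joint speeds; "effort": joint torques, N m; "ee_pos": TCP position; "tcp_rot": TCP orientation; "force": force on the tool from outside, world axes, zero at the start; "ft_torque": the same for the moment, N m; "opening": opening from 0.0 (shut) to 1.0 (fully open).
Only numpy, scipy, OpenCV 4.12 (cv2) and the standard library are available. Lean on these libraries where they do the work, as an engineer would, in place of code of your own. Each camera call takes 0.05 s, during which the arm holds its last target. There are 200 camera calls.

## Working session

There is one attempt and no reset: what is moved stays moved. The work goes in short steps, Python scripts to look and compute and a tool call to move; the robot and the scene stay as the last step left them, time stands still between calls to the robot, and variables do not carry over. Pictures are saved under pics/ and viewed, about 8 in all and at most 12, crops included, and the job is handed in when it is done.

Besides the shell and the picture viewer there is one more tool, called after "Emit:" as name(argument=value, ...) on one line, values as JSON. step_arm: Moves the arm, as the interface text tells. Its arguments: {"type":"object","properties":{"moves":{"type":"array","items":{"type":"array","items":{"type":"number"}}},"force":{"type":"number"}},"required":["moves"]}

```bash
mkdir -p pics; ls
python3 - <<'E'
from plant import status,cams
import cv2,json,numpy as np
s=status.sense();print({k:np.round(v,3).tolist() for k,v in s.items()})
a=[]
for n in("side","top","wrist"):
    im=cams.get_image(n);cv2.imwrite(f"pics/{n}0.png",im[:,:,::-1]);c=cams.calibration(n)
    print(n,{k:np.round(v,4).tolist() for k,v in c.items()})
E
```

```text
pics
{'time_s': 0.0, 'joint_positions': [-1.375, 0.207, 1.543, -0.0, 1.394, -0.15], 'qvel': [-0.001, 0.0, -0.002, -0.001, -0.0, -0.002], 'effort': [-0.001, -38.304, -29.16, -0.0, 0.011, 0.0], 'ee_pos': [195.253, -539.999, 230.099], 'tcp_rot': [-2.57, 1.804, 0.003], 'force': [-0.445, 0.363, 0.05], 'ft_torque': [-0.029, -0.039, -0.059], 'opening': 1.0}
side {'vfov': 52.4003, 'cx': 280.0334, 'cy': 211.5172, 'camera_from_world': [[-0.9255, -0.3787, 0.009, 558.6948], [-0.2796, 0.667, -0.6906, 236.7915], [0.2555, -0.6417, -0.7231, 1161.4117], [0.0, 0.0, 0.0, 1.0]]}
top {'vfov': 56.0068, 'cx': 280.0201, 'cy': 204.0087, 'camera_from_world': [[-0.0242, -0.9997, 0.0056, 38.972], [-0.9859, 0.0229, -0.1656, 630.9517], [0.1655, -0.0095, -0.9862, 1253.8872], [0.0, 0.0, 0.0, 1.0]]}
wrist {'vfov': 65.7065, 'cx': 275.1746, 'cy': 211.8697, 'hand_eye': [[1.0, -0.0004, -0.0, 0.4807], [0.0004, 0.9454, 0.3258, -85.17], [-0.0001, -0.3258, 0.9454, -141.3696], [0.0, 0.0, 0.0, 1.0]]}
```

View pics/top0.png

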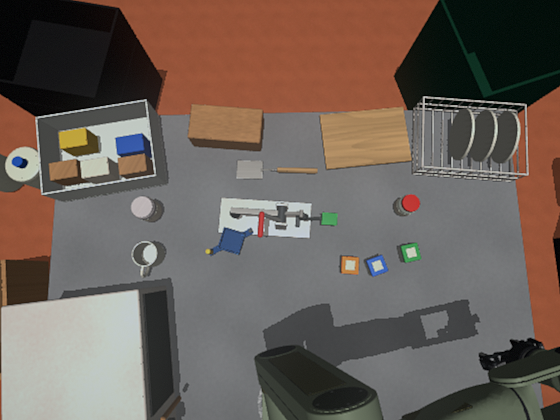

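View pics/side0.png

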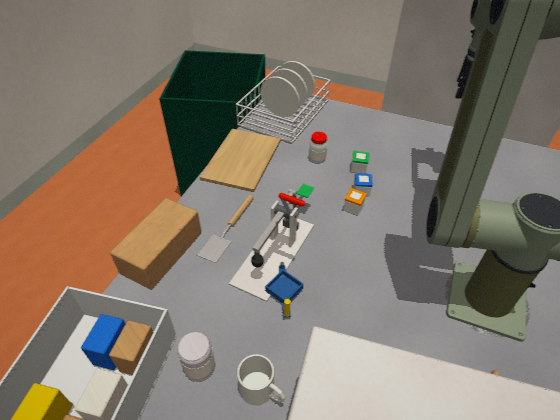

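Top view: the stamper's white plate is around (265,218), with the red bar at (262,225), green paddle at (329,219), tray at (232,240) and yellow post at (208,251). The orange tub is at (349,265), the leftmost of the row. The side view agrees.

```bash
cat > h.py <<'E'
import numpy as np,cv2
from scipy.spatial.transform import Rotation as R
def cal(n):
    from plant import cams
    return cams.calibration(n)
def ray(n,uv,pose=None):
    c=cal(n);f=210/np.tan(np.radians(c['vfov']/2));d=np.array([(uv[0]-c['cx'])/f,(uv[1]-c['cy'])/f])
    if n=='wrist':
        r=np.hypot(*d);v=np.array([*(d/r*np.sin(r) if r else d),np.cos(r)])
        T=np.array(c['hand_eye']);M=R.from_rotvec(pose[1]).as_matrix()
        return pose[0]+M@T[:3,3],M@T[:3,:3]@v
    T=np.array(c['camera_from_world']);v=np.array([*d,1]);
    return -T[:3,:3].T@T[:3,3],T[:3,:3].T@v
def plane(n,uv,z,pose=None):
    o,v=ray(n,uv,pose);return o+v*(z-o[2])/v[2]
def two(n1,a,n2,b):
    o1,v1=ray(n1,a);o2,v2=ray(n2,b)
    t=np.linalg.lstsq(np.c_[v1,-v2],o2-o1,rcond=None)[0]
    p,q=o1+v1*t[0],o2+v2*t[1];return (p+q)/2,np.linalg.norm(p-q)
HS={'red':((0,150,80),(6,255,255)),'orange':((8,150,120),(20,255,255)),'yellow':((20,150,100),(32,255,255)),'green':((50,130,60),(75,255,255)),'blue':((105,120,40),(125,255,255)),'white':((0,0,165),(180,40,255))}
def blobs(im,col,box,amin=15):
    x0,y0,x1,y1=box;h=cv2.cvtColor(im,cv2.COLOR_BGR2HSV);m=cv2.inRange(h,*map(np.array,HS[col]))
    k=np.zeros_like(m);k[y0:y1,x0:x1]=m[y0:y1,x0:x1]
    cs=[c for c in cv2.findContours(k,0,2)[0] if cv2.contourArea(c)>=amin]
    return sorted(cs,key=cv2.contourArea,reverse=True)
E
python3 - <<'E'
from h import *
np.set_printoptions(precision=1,suppress=True)
t=cv2.imread('pics/top0.png');s=cv2.imread('pics/side0.png')
B={'red':((200,190,345,270),(260,180,315,225)),'green':((310,200,345,235),(290,180,320,200)),'yellow':((195,235,225,265),(270,290,300,325)),'orange':((335,250,362,280),(335,180,372,218)),'blue':((195,225,260,265),(260,255,310,305)),'white':((210,190,320,250),(225,180,320,300))}
P={}
for c,(bt,bs) in B.items():
    l=[]
    for im,b in((t,bt),(s,bs)):
        cs=blobs(im,c,b)
        allp=np.vstack(cs) if cs else None
        r=cv2.minAreaRect(allp);l.append(r[0]);print(c,len(cs),r,cv2.boundingRect(allp), [cv2.contourArea(x) for x in cs])
        if c in('white','blue','orange') and im is t:print(cv2.boxPoints(r))
    print('  3D',*two('top',l[0],'side',l[1]))
E
```

```text
red 1 ((260.46685791015625, 223.997802734375), (4.390254020690918, 24.14639663696289), 3.814074993133545) (258, 212, 6, 25) [82.0]
red 1 ((291.4499816894531, 199.15000915527344), (26.879358291625977, 6.324554920196533), 18.434947967529297) (279, 193, 26, 13) [127.5]
  3D [542.9  81.5 246.9] 2.046837776004671
green 1 ((329.5, 218.5), (11.0, 13.0), 90.0) (323, 213, 14, 12) [37.5]
green 1 ((304.5685119628906, 190.1506805419922), (13.576773643493652, 11.821155548095703), 20.556045532226562) (297, 184, 17, 14) [118.0]
  3D [ 576.3 -134.3   77. ] 0.27901183201170987Traceback (most recent call last):
  File "<stdin>", line 11, in <module>
cv2.error: OpenCV(4.12.0) /io/opencv/modules/imgproc/src/convhull.cpp:143: error: (-215:Assertion failed) total >= 0 && (depth == CV_32F || depth == CV_32S) in function 'convexHull'
```

Run:
```python
import cv2
a=cv2.resize(cv2.imread('pics/top0.png')[185:285,195:365],None,fx=4,fy=4,interpolation=2)
cv2.imwrite('pics/topc.png',a)
```

```text
(no output)
```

View pics/topc.png

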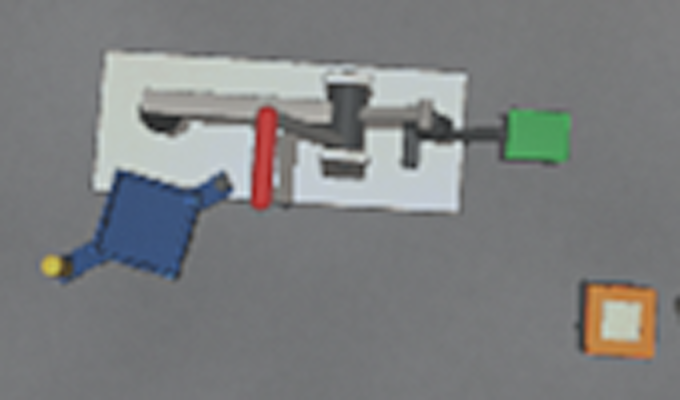

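The crop shows the plate corners clearly, and the tray looks turned a few degrees off the machine axes. I'll compute from these pixels.

Run:
```python
from h import *
np.set_printoptions(precision=1,suppress=True)
t=lambda u,v,z:plane('top',(195+u/4-.4,185+v/4-.4),z)
C=np.array([t(105,52,8),t(467,73,8),t(460,212,8),t(94,190,8)])  # machine (210,-60),(-100,-60),(-100,60),(210,60)
M=np.array([[210,-60],[-100,-60],[-100,60],[210,60.]])
m0,c0=M.mean(0),C[:,:2].mean(0);H=(M-m0).T@(C[:,:2]-c0);U,S,V=np.linalg.svd(H);Q=(U@V).T
if np.linalg.det(Q)<0: print('refl')
o=c0-Q@m0;print('yaw',np.degrees(np.arctan2(Q[1,0],Q[0,0])),'origin',o,'\nresid',C[:,:2]-(M@Q.T+o))
inv=lambda p:Q.T@(p[:2]-o)
g=t(537,136,83);y=t(52,265,78);r=t(262,158,256)
print('paddle',g,inv(g),'post',y,inv(y),'red',r,inv(r),'pin',inv(t(224,184,36)))
T=np.array([t(117,170,36),t(200,196,36),t(178,278,36),t(97,248,36)]);print('tray',T[:,:2],inv(T.mean(0)))
L=np.array([t(588,284,58),t(656,290,58),t(652,357,58),t(585,354,58)]);print('tub',L[:,:2],L.mean(0),t(621,321,58))
```

```text
yaw 85.25569466131097 origin [589.6  21.1] 
resid [[-0.6  0.5]
 [-0.4 -0.3]
 [ 0.4  0.1]
 [ 0.6 -0.3]]
paddle [ 575.4 -131.4   83. ] [-153.1    1.5] post [481.9 257.9  78. ] [227.  126.9] red [542.6  82.3 256. ] [57.1 51.9] pin [98.5 50.4]
tray [[561.2 211.9]
 [538.  143.4]
 [471.1 162. ]
 [497.2 228.4]] [158.7  86.2]
tub [[ 457.4 -170.5]
 [ 451.3 -225.1]
 [ 398.3 -218.8]
 [ 401.9 -165.3]] [ 427.2 -194.9   58. ] [ 427.3 -195.5   58. ]
```

Emit:
step_arm(moves=[[0,0,8,0.025,0.04,0.02,0],[0,0,16,0.05,0.085,0.04,0],[0,0,24,0.08,0.13,0.06,0],[0,0,32,0.105,0.17,0.08,0],[0,0,40,0.13,0.215,0.08,0],[0,0,48,0.155,0.255,0.08,0],[0,0,56,0.18,0.3,0.08,0],[0,0,64,0.205,0.345,0.08,0],[0,0,65.5,0.23,0.39,0.08,0],[0,0,65.5,0.255,0.435,0.08,0],[0,0,65.5,0.28,0.48,0.08,0],[0,0,65.5,0.3,0.52,0.08,0]])

```text
time_s: 1.35
ee_pos: [488.8, -31.6, 310.2]
tcp_rot: [-3.139, 0.127, 0.003]
force: [0.2, -0.8, 1.1]
opening: 0.001
```

Emit:
step_arm(moves=[[0,0,0,0.015,0.045,0,0],[0,0,0,0.03,0.09,0,0],[0,0,0,0.045,0.13,0,0],[0,0,0,0.047,0.158,0,0],[0,0,0,0.047,0.158,-0.02,0],[0,0,0,0.047,0.158,-0.06,0],[0,0,0,0.047,0.158,-0.085,0],[0,0,0,0.047,0.158,-0.085,0]])

```text
time_s: 2.15
ee_pos: [532.2, 126.3, 220.0]
tcp_rot: [3.138, -0.126, -0.019]
force: [-0.2, -0.7, -0.7]
opening: -0.003
```

Run:
```python
from plant import status,cams
import cv2,numpy as np
s=status.sense();print(s['ee_pos'],s['force'])
a=cams.get_image('side')[130:290,200:360];b=cams.get_image('wrist')
cv2.imwrite('pics/c1.png',np.hstack([cv2.resize(a,(420,420)),cv2.resize(b,None,fx=.66,fy=1)])[:,:,::-1])
```

```text
[532.15353762 126.30954588 220.01933745] [-0.16287697 -0.72194084 -0.71018678]
```

View pics/c1.png

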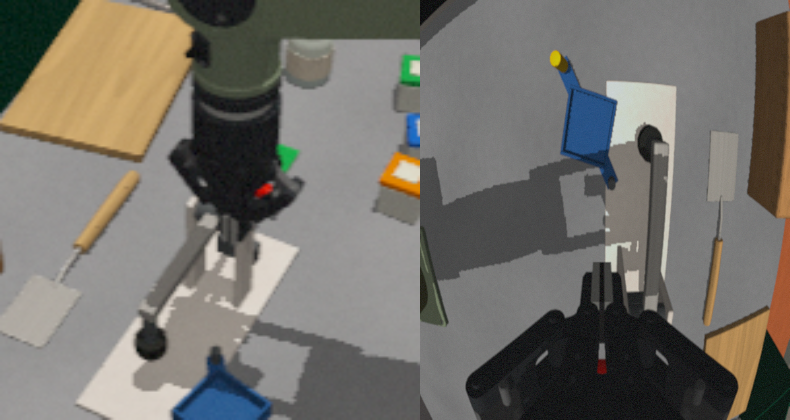

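The shut fingers are just in front of the red bar, which shows between them in the wrist view. The gripper is clear of the hammer arm. Next I push towards machine -x.

Emit:
step_arm(moves=[[0,0,0,-0.001,-0.012,0,0],[0,0,0,-0.002,-0.022,0,0],[0,0,0,-0.003,-0.034,0,0],[0,0,0,-0.004,-0.046,0,0],[0,0,0,-0.005,-0.058,0,0],[0,0,0,-0.006,-0.07,0,0],[0,0,0,-0.007,-0.082,0,0],[0,0,0,-0.008,-0.094,0,0],[0,0,0,-0.009,-0.106,0,0],[0,0,0,-0.01,-0.118,0,0],[0,0,0,-0.011,-0.126,0,0],[0,0,0,-0.011,-0.126,0,0]])

```text
time_s: 3.45
ee_pos: [525.2, 0.2, 225.6]
tcp_rot: [-3.136, 0.129, 0.0]
force: [1.8, 3.7, -2.7]
opening: 0.002
```

Emit:
step_arm(moves=[[0,0,0,-0.001,-0.005,0,0],[0,0,0,-0.001,-0.01,0,0],[0,0,0,-0.001,-0.014,0,0],[0,0,0,-0.001,-0.014,0,0]])

```text
time_s: 3.85
ee_pos: [523.2, -11.5, 224.4]
tcp_rot: [-3.129, 0.13, 0.004]
force: [0.4, 10.4, -6.0]
opening: -0.003
```

Emit:
step_arm(moves=[[0,0,0,0,0.005,0,0],[0,0,0,0.001,0.01,0,0],[0,0,0,0.002,0.02,0,0],[0,0,0,0.003,0.035,0,0],[0,0,0,0.003,0.055,0,0],[0,0,0,0.003,0.055,0,0]])

```text
time_s: 4.45
ee_pos: [526.0, 45.2, 224.6]
tcp_rot: [-3.129, 0.126, 0.003]
force: [0.4, -1.1, 0.1]
opening: -0.003
```

Run:
```python
from plant import status,cams
import cv2,numpy as np
s=status.sense();print(s['ee_pos'],s['force'])
a=cams.get_image('side')[130:290,200:360];b=cams.get_image('wrist')
cv2.imwrite('pics/c2.png',np.hstack([cv2.resize(a,(420,420)),cv2.resize(b,None,fx=.66,fy=1)])[:,:,::-1])
```

```text
[526.04288015  45.18322812 224.57014162] [ 0.40616671 -1.05048095  0.13196886]
```

View pics/c2.png

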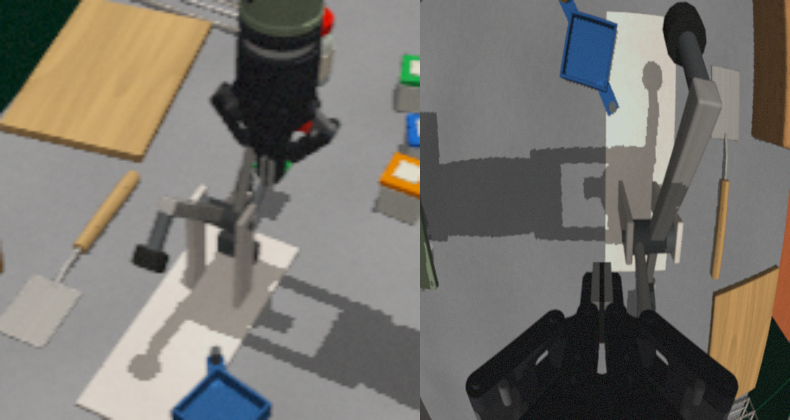

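The hammer is caught: both views show it raised with the fingers clear of it. Now to the tub.

Emit:
step_arm(moves=[[0,0,0,-0.045,0,0.02,0.5],[0,0,0,-0.09,0,0.02,1],[0,0,0,-0.1,-0.045,0,1],[0,0,0,-0.1,-0.09,-0.02,1],[0,0,0,-0.1,-0.135,-0.04,1],[0,0,0,-0.1,-0.18,-0.06,1],[0,0,-1,-0.1,-0.22,-0.075,1],[0,0,-1,-0.1,-0.24,-0.085,1],[0,0,-1,-0.1,-0.24,-0.085,1]])

```text
time_s: 5.45
ee_pos: [424.8, -199.2, 138.1]
tcp_rot: [-3.128, 0.163, 0.007]
force: [-0.0, 0.7, 0.6]
opening: 0.996
```

Run:
```python
from h import *
from plant import status,cams
np.set_printoptions(precision=1,suppress=True)
s=status.sense();P=(np.array(s['ee_pos']),np.array(s['tcp_rot']));im=cams.get_image('wrist')[:,:,::-1].copy()
M=R.from_rotvec(P[1]).as_matrix();print(P[0],'head',np.degrees(np.arctan2(M[1,0],M[0,0])),'z',M[:,2],s['opening'])
for c in blobs(im,'orange',(0,0,560,420),200):
    W=np.array([plane('wrist',p[0],58,P)[:2] for p in c],np.float32)
    r=cv2.minAreaRect(W);print(cv2.contourArea(c),r,cv2.boundingRect(c))
cv2.imwrite('pics/w3.png',im)
```

```text
[ 424.8 -199.2  138.1] head -5.95827065804245 z [-0.  0. -1.] 0.9962912832140769
5056.5 ((428.6202392578125, -194.31935119628906), (54.79066467285156, 53.94474792480469), 84.58717346191406) (241, 179, 76, 72)
```

View pics/w3.png

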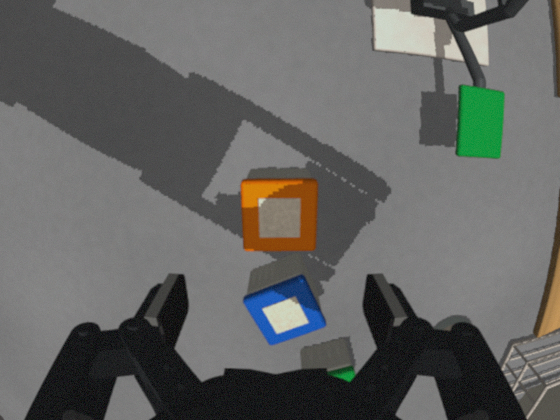

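The wrist view confirms the orange tub at (428, -194.5), yaw -5.4°, on the spot expected. The blue tub is well clear in y.

Emit:
step_arm(moves=[[0,0,0.5,0.003,0.0045,0,1],[0,0,0.5,0.003,0.0045,-0.035,1],[0,0,0.5,0.003,0.0045,-0.07,1],[0,0,0.5,0.003,0.0045,-0.1,1],[0,0,0.5,0.003,0.0045,-0.111,1],[0,0,0.5,0.003,0.0045,-0.111,1],[0,0,0.5,0.003,0.0045,-0.111,0.5],[0,0,0.5,0.003,0.0045,-0.111,0.5],[0,0,0.5,0.003,0.0045,-0.111,0.5],[0,0,0.5,0.003,0.0045,-0.111,0.5],[0,0,0.5,0.003,0.0045,-0.111,0.5]], force=40)

```text
time_s: 6.6
ee_pos: [429.8, -194.1, 29.8]
tcp_rot: [-3.13, 0.147, 0.001]
force: [-0.5, 1.0, 6.5]
opening: 0.649
```

Emit:
step_arm(moves=[[0,0,0,0,0,0.03,0.5],[0,0,0,0,0.01,0.07,0.5],[0,0,-4,0,0.045,0.1,0.5],[0,0,-8,0,0.085,0.12,0.5],[0,0,-12,0,0.13,0.12,0.5],[0,0,-12.8,0,0.175,0.12,0.5],[0,0,-12.8,0.01,0.22,0.12,0.5],[0,0,-12.8,0.02,0.265,0.12,0.5],[0,0,-12.8,0.03,0.305,0.12,0.5],[0,0,-12.8,0.03,0.33,0.12,0.5],[0,0,-12.8,0.03,0.33,0.12,0.5],[0,0,-12.8,0.03,0.33,0.12,0.5]])

```text
time_s: 7.8
ee_pos: [459.3, 136.1, 149.8]
tcp_rot: [-3.095, 0.492, 0.0]
force: [-0.4, -0.1, -1.4]
opening: 0.649
```

Run:
```python
from h import *
from plant import status,cams
np.set_printoptions(precision=1,suppress=True)
s=status.sense();P=(np.array(s['ee_pos']),np.array(s['tcp_rot']));im=cams.get_image('wrist')[:,:,::-1].copy()
M=R.from_rotvec(P[1]).as_matrix();print(P[0],'head',np.degrees(np.arctan2(M[1,0],M[0,0])),'z',M[:,2],s['opening'])
for col,z in(('blue',36),('yellow',78),('orange',P[0][2]+30)):
  for c in blobs(im,col,(0,0,560,420),100):
    W=np.array([plane('wrist',p[0],z,P)[:2] for p in c],np.float32)
    a=cv2.approxPolyDP(c,4,True)[:,0]
    print(col,cv2.contourArea(c),cv2.minAreaRect(W),cv2.boundingRect(c));print(a.tolist() if col=='blue' else '')
cv2.imwrite('pics/w4.png',im)
```

```text
[459.3 136.1 149.8] head -18.074672150219715 z [ 0.  0. -1.] 0.6490308848530243
blue 8888.0 ((512.3427124023438, 192.2834930419922), (86.49736022949219, 134.72744750976562), 58.19416046142578) (242, 55, 142, 139)
[[242, 62], [278, 97], [278, 170], [347, 170], [369, 193], [370, 178], [383, 181], [365, 159], [368, 84], [292, 80], [265, 55], [260, 69]]
yellow 381.0 ((482.6902160644531, 257.2048034667969), (14.319316864013672, 14.906137466430664), 24.739559173583984) (238, 37, 24, 23)

orange 11829.0 ((460.7531433105469, 137.0591278076172), (52.11601257324219, 52.70223617553711), 72.41552734375) (210, 256, 132, 100)
```

View pics/w4.png

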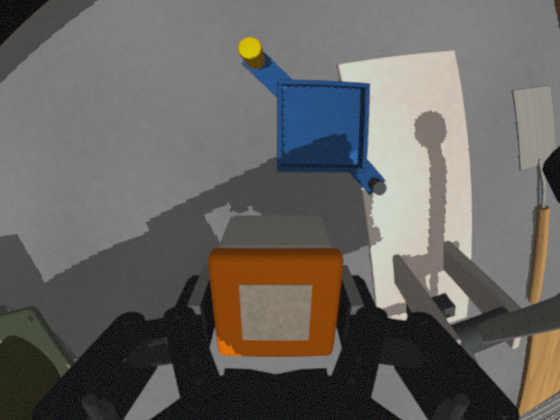

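Tub held upright. The tray rim corners show at about (278,81), (369,84), (366,171) and (278,171).

Run:
```python
from h import *
np.set_printoptions(precision=1,suppress=True)
P=(np.array([459.3,136.1,149.8]),np.array([-3.095,.492,0]))
T=np.array([plane('wrist',p,36,P)[:2] for p in((278,81),(369,84),(366,171),(278,171))])
d=np.roll(T,-1,0)-T;print(T,T.mean(0),np.linalg.norm(d,axis=1),np.degrees(np.arctan2(d[:,1],d[:,0])))
p=np.array([482.4,257.5]);ex=np.array([.0827,.9966]);ey=np.array([-.9966,.0827]);o=np.array([589.6,21.1])
q=o+100*ex+50*ey;print('pin',q,'mid',(p+q)/2,np.linalg.norm(p-q),np.degrees(np.arctan2(*(p-q)[::-1]))-45)
```

```text
[[494.4 233.3]
 [562.8 211.4]
 [541.3 143.7]
 [472.3 165.3]] [517.7 188.4] [71.8 71.  72.3 71.5] [ -17.7 -107.7  162.6   72. ]
pin [548.  124.9] mid [515.2 191.2] 147.96180461524517 71.33559220174494
```

Emit:
step_arm(moves=[[0,0,0,0.03,0.03,0,0.5],[0,0,0,0.057,0.0515,0,0.5],[0,0,0,0.057,0.0515,-0.02,0.5],[0,0,0,0.057,0.0515,-0.05,0.5],[0,0,0,0.057,0.0515,-0.065,0.5],[0,0,0,0.057,0.0515,-0.075,0.5],[0,0,0,0.057,0.0515,-0.075,0.5]])

```text
time_s: 8.55
ee_pos: [515.2, 185.9, 73.4]
tcp_rot: [-3.096, 0.497, 0.005]
force: [-0.5, 0.0, -1.9]
opening: 0.646
```

Emit:
step_arm(moves=[[0,0,0,0.001,0.0015,0,0.5],[0,0,0,0.001,0.0015,-0.008,0.5],[0,0,0,0.001,0.0015,-0.016,0.5],[0,0,0,0.001,0.0015,-0.022,0.5],[0,0,0,0.001,0.0015,-0.025,0.5],[0,0,0,0.001,0.0015,-0.025,0.5]])

```text
time_s: 9.15
ee_pos: [516.3, 187.5, 48.3]
tcp_rot: [-3.096, 0.497, 0.005]
force: [0.3, 0.1, -1.9]
opening: 0.642
```

Emit:
step_arm(moves=[[0,0,0,0,0,-0.001,0.5],[0,0,0,0,0,-0.001,0.7],[0,0,0,0,0,-0.001,0.85],[0,0,0,0,0,-0.001,0.85],[0,0,0,0,0,-0.001,0.85],[0,0,0,0,0,0.02,0.85],[0,0,0,0,0,0.05,0.85],[0,0,0,0,0,0.09,0.85],[0,0,0,-0.045,0,0.1,0.85],[0,0,0,-0.09,0,0.1,0.85],[0,0,0,-0.09,0,0.1,0.85]])

```text
time_s: 10.25
ee_pos: [418.5, 186.9, 145.9]
tcp_rot: [-3.099, 0.494, 0.018]
force: [0.4, -0.8, 0.3]
opening: 0.849
```

Run:
```python
from h import *
from plant import status,cams
np.set_printoptions(precision=1,suppress=True)
s=status.sense();P=(np.array(s['ee_pos']),np.array(s['tcp_rot']));im=cams.get_image('wrist')[:,:,::-1].copy()
for col,z in(('orange',76),('yellow',78)):
  for c in blobs(im,col,(0,0,560,420),100):
    W=np.array([plane('wrist',p[0],z,P)[:2] for p in c],np.float32)
    print(col,cv2.contourArea(c),cv2.minAreaRect(W))
a=cams.get_image('side')[130:340,200:410,::-1]
cv2.imwrite('pics/c5.png',np.hstack([cv2.resize(a,(420,420)),cv2.resize(im,None,fx=.66,fy=1)]))
```

```text
orange 4918.0 ((515.95751953125, 187.1657257080078), (54.524085998535156, 54.40204620361328), 71.816650390625)
yellow 394.0 ((482.9526672363281, 258.9095764160156), (14.310347557067871, 14.976284980773926), 74.08563995361328)
```

View pics/c5.png

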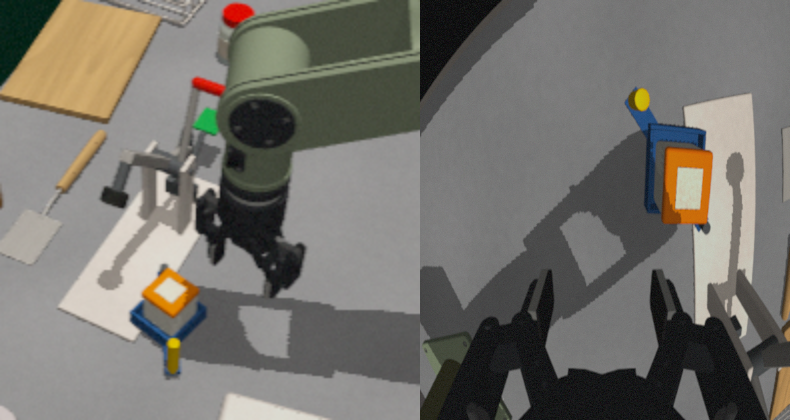

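The tub is seated in the tray, centred at (516, 187), and the hammer is still up. Next I plan the post arc.

```bash
cat > arc.py <<'E'
from h import *
from plant import status
q=np.array([548.,124.9]);
def rows(ths,back,z,tilts):
    s=status.sense();p0=np.array(s['ee_pos']);R0=R.from_rotvec(s['tcp_rot'])
    print(s['time_s'],p0.round(1),np.round(s['force'],1))
    for th,tl in zip(ths,tilts):
        a=np.radians(th);h=a-np.pi/2;t=np.array([np.cos(h),np.sin(h)])
        tcp=np.array([*(q+148.5*np.array([np.cos(a),np.sin(a)])-back*t),z])
        Rt=R.from_rotvec(np.radians(tl)*np.array([*t,0]))*R.from_matrix([[t[0],t[1],0],[t[1],-t[0],0],[0,0,-1]])
        print(th,np.degrees((Rt*R0.inv()).as_rotvec()).round(1).tolist(),((tcp-p0)/1000).round(4).tolist())
E
python3 -c "
from arc import *
rows([116.4],36,55,[-6])"
```

```text
10.35 [425.2 187.5 148.1] [-0.2 -0.6  0.8]
116.4 [-6.5, -0.7, 44.5] [0.0246, 0.0544, -0.0931]
```

Emit:
step_arm(moves=[[-1,0,8,0.005,0.01,0,0],[-2,0,16,0.01,0.02,0,0],[-3,0,24,0.015,0.035,0,0],[-5,0,32,0.02,0.05,-0.01,0],[-6,-0.5,40,0.024,0.054,-0.03,0],[-6.5,-0.7,44.5,0.0245,0.0545,-0.06,0],[-6.5,-0.7,44.5,0.0245,0.0545,-0.093,0],[-6.5,-0.7,44.5,0.0245,0.0545,-0.093,0],[-6.5,-0.7,44.5,0.0245,0.0545,-0.093,0]])

```text
time_s: 11.25
ee_pos: [450.5, 242.1, 55.0]
tcp_rot: [2.959, 0.692, 0.036]
force: [-0.9, -0.1, 0.2]
opening: -0.001
```

```bash
python3 -c "
from arc import *
n=12
rows(np.linspace(116.4,80,n),22.5,55,np.linspace(-6,-15,n))"
```

```text
11.25 [450.5 242.1  55. ] [-0.9 -0.1  0.2]
116.4 [0.1, -0.0, 0.1] [0.0114, 0.0059, 0.0]
113.0909090909091 [-0.7, -0.4, -3.2] [0.0186, 0.0106, 0.0]
109.78181818181818 [-1.5, -0.7, -6.5] [0.0261, 0.015, 0.0]
106.47272727272727 [-2.2, -0.9, -9.9] [0.0339, 0.0189, 0.0]
103.16363636363637 [-3.0, -1.1, -13.2] [0.0418, 0.0223, 0.0]
99.85454545454546 [-3.9, -1.3, -16.5] [0.05, 0.0253, 0.0]
96.54545454545455 [-4.7, -1.4, -19.8] [0.0583, 0.0278, 0.0]
93.23636363636363 [-5.5, -1.5, -23.1] [0.0667, 0.0298, 0.0]
89.92727272727274 [-6.4, -1.5, -26.4] [0.0752, 0.0314, 0.0]
86.61818181818182 [-7.2, -1.5, -29.7] [0.0838, 0.0324, 0.0]
83.30909090909091 [-8.1, -1.4, -33.0] [0.0925, 0.033, 0.0]
80.0 [-9.0, -1.3, -36.3] [0.1012, 0.033, 0.0]
```

Emit:
step_arm(moves=[[0,0,0,0.0115,0.006,0,0],[-0.7,-0.4,-3.2,0.0185,0.0105,0,0],[-1.5,-0.7,-6.5,0.026,0.015,0,0],[-2.2,-0.9,-9.9,0.034,0.019,0,0],[-3,-1.1,-13.2,0.042,0.0225,0,0],[-3.9,-1.3,-16.5,0.05,0.0255,0,0],[-4.7,-1.4,-19.8,0.0585,0.028,0,0],[-5.5,-1.5,-23.1,0.0665,0.03,0,0],[-6.4,-1.5,-26.4,0.075,0.0315,0,0],[-7.2,-1.5,-29.7,0.084,0.0325,0,0],[-8.1,-1.4,-33,0.0925,0.033,0,0],[-9,-1.3,-36.3,0.101,0.033,0,0]])

```text
time_s: 12.45
ee_pos: [553.6, 275.7, 57.8]
tcp_rot: [2.871, -0.257, -0.029]
force: [-1.1, -1.3, -0.4]
opening: -0.003
```

```bash
python3 -c "
from arc import *
from plant import cams
n=12
rows(np.linspace(77,42.5,n),22.5,55,np.linspace(-16,-22,n))
a=cams.get_image('side')[110:350,180:420,::-1];b=cams.get_image('top')[160:290,180:360,::-1]
cv2.imwrite('pics/c6.png',np.hstack([cv2.resize(a,(400,400)),cv2.resize(b,(400,289))[:400] if 0 else cv2.copyMakeBorder(cv2.resize(b,(400,289)),0,111,0,0,0)]))
"
```

```text
12.45 [553.6 275.7  57.8] [-1.1 -1.3 -0.4]
77.0 [-1.1, 0.4, -2.8] [0.0059, -0.001, -0.0028]
73.86363636363636 [-1.6, 0.5, -5.9] [0.014, -0.0019, -0.0028]
70.72727272727273 [-2.1, 0.7, -9.0] [0.0221, -0.0032, -0.0028]
67.5909090909091 [-2.6, 0.9, -12.2] [0.0302, -0.0049, -0.0028]
64.45454545454545 [-3.1, 1.2, -15.3] [0.0381, -0.0071, -0.0028]
61.31818181818182 [-3.6, 1.4, -18.5] [0.0459, -0.0097, -0.0028]
58.18181818181819 [-4.1, 1.7, -21.6] [0.0535, -0.0127, -0.0028]
55.04545454545455 [-4.5, 2.1, -24.7] [0.061, -0.0162, -0.0028]
51.90909090909091 [-5.0, 2.4, -27.9] [0.0683, -0.02, -0.0028]
48.77272727272727 [-5.4, 2.8, -31.0] [0.0753, -0.0243, -0.0028]
45.63636363636364 [-5.8, 3.2, -34.1] [0.0821, -0.0289, -0.0028]
42.5 [-6.3, 3.6, -37.2] [0.0887, -0.0339, -0.0028]
```

View pics/c6.png

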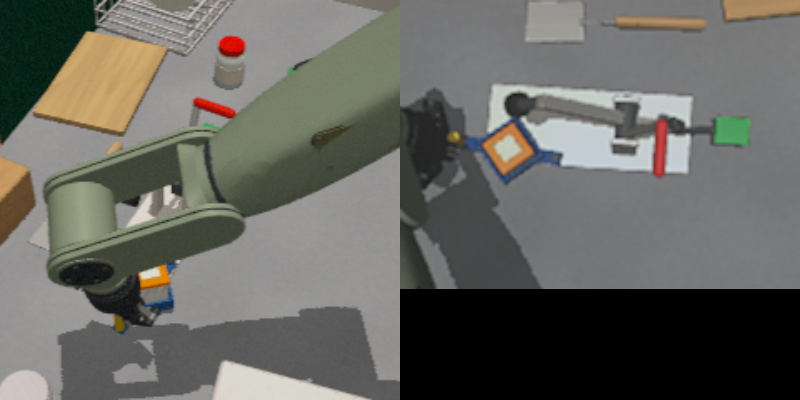

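Tray and tub are turning with the post, and the arm is well clear of the cocked hammer. I continue the arc.

Emit:
step_arm(moves=[[-1.1,0.4,-2.8,0.006,-0.001,-0.003,0],[-1.6,0.5,-5.9,0.014,-0.002,-0.003,0],[-2.1,0.7,-9,0.022,-0.003,-0.003,0],[-2.6,0.9,-12.2,0.03,-0.005,-0.003,0],[-3.1,1.2,-15.3,0.038,-0.007,-0.003,0],[-3.6,1.4,-18.5,0.046,-0.0095,-0.003,0],[-4.1,1.7,-21.6,0.0535,-0.0125,-0.003,0],[-4.5,2.1,-24.7,0.061,-0.016,-0.003,0],[-5,2.4,-27.9,0.0685,-0.02,-0.003,0],[-5.4,2.8,-31,0.0755,-0.0245,-0.003,0],[-5.8,3.2,-34.1,0.082,-0.029,-0.003,0],[-6.3,3.6,-37.2,0.0885,-0.034,-0.003,0]])

```text
time_s: 13.75
ee_pos: [644.2, 242.3, 56.3]
tcp_rot: [2.549, -1.119, -0.212]
force: [-0.4, 0.8, -0.1]
opening: 0.001
```

```bash
python3 -c "
from arc import *
rows([41.5,40.3,39,38],22.5,55,[-22]*4)"
```

```text
13.75 [644.2 242.3  56.3] [-0.4  0.8 -0.1]
41.5 [-0.0, 0.2, -1.1] [0.0001, -0.0021, -0.0013]
40.3 [-0.0, 0.2, -2.3] [0.0025, -0.0042, -0.0013]
39 [-0.0, 0.2, -3.6] [0.005, -0.0064, -0.0013]
38 [-0.0, 0.2, -4.6] [0.0069, -0.0082, -0.0013]
```

Emit:
step_arm(moves=[[0,0.2,-1,0,-0.002,-0.001,0],[0,0.2,-2.3,0.0025,-0.004,-0.001,0],[0,0.2,-3.6,0.005,-0.0065,-0.001,0],[0,0.2,-3.6,0.005,-0.0065,-0.001,0]])

```text
time_s: 14.15
ee_pos: [648.5, 237.7, 56.4]
tcp_rot: [2.517, -1.2, -0.236]
force: [-1.8, 4.6, 2.3]
opening: 0.003
```

Emit:
step_arm(moves=[[0,0,0,0.001,-0.002,0,0],[0,0,0,0.002,-0.003,0,0],[0,0,0,0.002,-0.003,0,0]])

```text
time_s: 14.45
ee_pos: [648.5, 237.6, 56.6]
tcp_rot: [2.52, -1.198, -0.243]
force: [-4.3, 6.0, 1.5]
opening: -0.003
```

The post no longer moves and the force has risen to about 7.5 N, so the tray is against its stop. I retreat the way I came.

```bash
cat > go.py <<'E'
from h import *
from plant import status
def go(tcp,head,s=None):
    s=status.sense();p0=np.array(s['ee_pos']);R0=R.from_rotvec(s['tcp_rot']);h=np.radians(head);c,d=np.cos(h),np.sin(h)
    Rt=R.from_matrix([[c,d,0],[d,-c,0],[0,0,-1]])
    print(p0.round(1),np.degrees((Rt*R0.inv()).as_rotvec()).round(1).tolist(),((np.array(tcp)-p0)/1000).round(4).tolist())
E
python3 -c "
from go import *
go((600,320,200),-51);go((440,250,200),-75)"
```

```text
[648.5 237.6  56.6] [13.4, -17.3, -0.1] [-0.0485, 0.0824, 0.1434]
[648.5 237.6  56.6] [9.6, -19.9, -23.8] [-0.2085, 0.0124, 0.1434]
```

Emit:
step_arm(moves=[[0,0,0,-0.01,0.015,0,0],[0,0,0,-0.03,0.045,0,0],[0,0,0,-0.05,0.08,0.01,0],[3,-4,0,-0.055,0.09,0.055,0],[7,-9,0,-0.06,0.09,0.1,0],[11,-14,0,-0.08,0.085,0.14,0],[13.4,-17.3,0,-0.12,0.07,0.145,0],[13,-18,-5,-0.165,0.05,0.145,0],[11.5,-19,-13,-0.2,0.02,0.145,0],[10.5,-19.5,-19,-0.21,-0.02,0.145,0],[9.6,-19.9,-23.8,-0.21,-0.06,0.145,0]])

```text
time_s: 15.55
ee_pos: [435.7, 177.3, 201.9]
tcp_rot: [-2.492, 1.911, -0.002]
force: [1.1, -0.2, 0.5]
opening: -0.0
```

```bash
python3 -c "
from go import *
from plant import cams
go((430,-130,200),-95)
a=cams.get_image('side')[110:350,180:420,::-1];b=cams.get_image('top')[160:290,180:360,::-1].copy()
cv2.imwrite('pics/c7.png',np.hstack([cv2.resize(a,(400,400)),cv2.copyMakeBorder(cv2.resize(b,(400,289)),0,111,0,0,0)]))
for c in blobs(b,'yellow',(0,0,180,130),6):
  m=cv2.moments(c);p=plane('top',(180+m['m10']/m['m00'],160+m['m01']/m['m00']),78);print('post',p)
"
```

```text
[435.7 177.3 201.9] [0.0, 0.1, -20.0] [-0.0057, -0.3073, -0.0019]
```

View pics/c7.png

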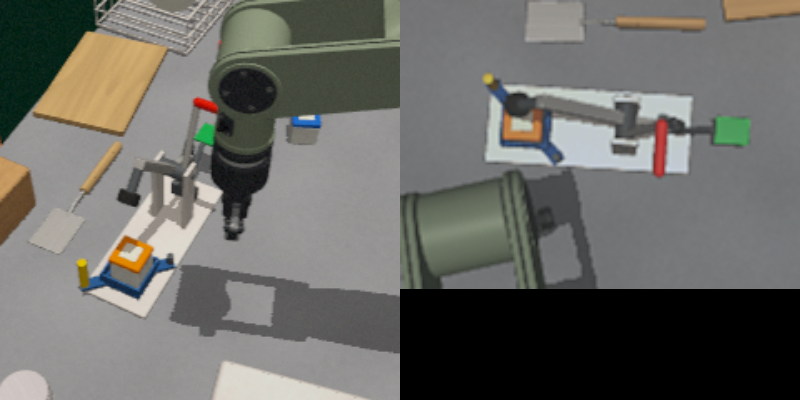

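The tray is under the hammer, its edges parallel to the plate, with the hammer still cocked. I check the post number, then plan the paddle move.

```bash
python3 -c "
from h import *
p=plane('top',(219.8,195.3),78);o=np.array([589.6,21.1]);ex=np.array([.0827,.9966]);ey=np.array([-.9966,.0827])
d=p[:2]-o;print(p,d@ex,d@ey)"
```

```text
[660.67874707 219.34619633  78.        ] 203.45037164895703 -54.44211889487896
```

Emit:
step_arm(moves=[[0,0,-5,0,-0.045,0,0],[0,0,-10,0,-0.09,0,0],[0,0,-15,0,-0.135,0,0],[0,0,-20,0,-0.18,0,0],[0,0,-20,0,-0.225,0,0],[0,0,-20,0,-0.27,0,0],[0,0,-20,0.01,-0.305,-0.01,0],[0,0,-20,0.05,-0.315,-0.03,0],[0,0,-20,0.095,-0.315,-0.055,0],[0,0,-20,0.14,-0.315,-0.08,0],[0,0,-20,0.14,-0.315,-0.08,0]])

```text
time_s: 16.75
ee_pos: [578.5, -138.5, 115.0]
tcp_rot: [2.118, -2.315, -0.009]
force: [-2.3, 0.7, -0.5]
opening: 0.0
```

Post at machine (203.5, -54.4), against the nominal (205, -55), so the tray is home. Now I press the paddle.

Emit:
step_arm(moves=[[0,0,0,-0.001,0.003,-0.015,0],[0,0,0,-0.001,0.003,-0.028,0],[0,0,0,-0.001,0.003,-0.034,0],[0,0,0,-0.001,0.003,-0.039,0],[0,0,0,-0.001,0.003,-0.044,0],[0,0,0,-0.001,0.003,-0.048,0],[0,0,0,-0.001,0.003,-0.048,0]])

```text
time_s: 17.45
ee_pos: [577.7, -135.7, 68.0]
tcp_rot: [2.119, -2.316, -0.006]
force: [-0.5, -0.5, 3.0]
opening: 0.003
```

Emit:
step_arm(moves=[[0,0,0,0,0,0,0],[0,0,0,0,0,0.015,0],[0,0,0,0,0,0.035,0],[0,0,0,0,0,0.08,0],[0,0,0,-0.03,-0.01,0.12,0],[0,0,0,-0.075,-0.02,0.12,0],[0,0,0,-0.12,-0.03,0.12,0],[0,0,0,-0.16,-0.04,0.12,0],[0,0,0,-0.2,-0.05,0.12,0],[0,0,0,-0.2,-0.05,0.12,0]])

```text
time_s: 18.45
ee_pos: [373.6, -185.3, 187.9]
tcp_rot: [2.114, -2.318, -0.01]
force: [0.0, 0.2, 0.5]
opening: 0.001
```

```bash
python3 -c "
from h import *
from plant import cams,status
print(status.sense()['force'])
A=cams.get_image('side')[:,:,::-1].copy();a=A[110:350,180:420];b=cams.get_image('top')[160:290,180:430,::-1].copy()
cv2.imwrite('pics/c8.png',np.hstack([cv2.resize(a,(380,380)),cv2.copyMakeBorder(cv2.resize(b,(420,218)),0,162,0,0,0)]))
g=[cv2.minAreaRect(blobs(i,'green',x)[0])[0] for i,x in((b,(130,35,165,80)),(A,(290,175,320,205)))]
print('paddle',*two('top',(g[0][0]+180,g[0][1]+160),'side',g[1]))
"
```

```text
[0.00471497 0.16412018 0.54979262]
paddle [ 576.08562714 -134.38301491   76.79283048] 0.8225519966509328
```

View pics/c8.png

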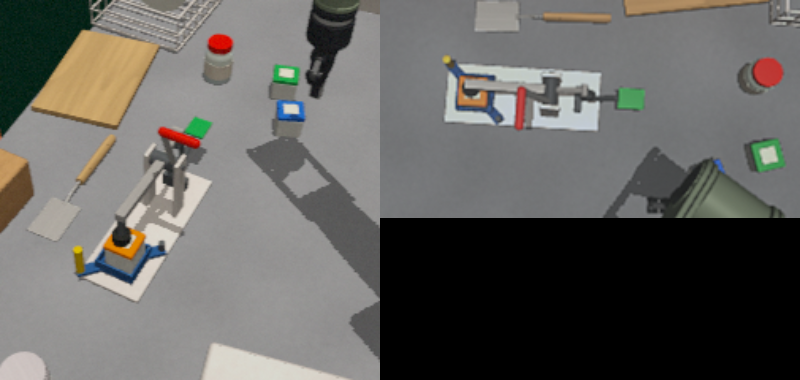

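The stamp is resting on the orange lid. The paddle is back at its starting measurement (76.8 against 77.0 mm at the start). The other tubs stand where they were and the robot is touching nothing.

```bash
python3 -c "
from plant import workorder
print(workorder.finish_job())"
```

```text
the job is handed in; nothing more can be done
None
```

I date-stamped the orange tub in the order asked and handed the job in at about 18.5 s of the 72 s allowed.

- **Hammer:** I pushed the red bar back until the arm was caught, then let go. A picture showed the hammer staying up by itself.
- **Tub:** I set it upright in the tray while the tray was still swung out. It measured at about (516, 187) mm, within about 1.5 mm of the tray centre. The tray was not at exactly 0 to begin with, but about 0.24 rad round.
- **Tray:** I pushed the yellow post round until it stopped moving and the force rose to about 7.5 N. The post then measured at machine (203.5, -54.4) mm, against the nominal (205, -55).
- **Stamping:** I pressed the green paddle about 15 mm and let it come back up.

In the last pictures the stamp is resting on the orange lid in the homed tray. The green and blue tubs, jar and spatula looked undisturbed; I did not measure them again. The mug lay outside the final crops and the can was not clearly checked. The robot was well clear, with about 0.6 N on the force sensor, its no-load noise.

One reading disagreed: the camera put the paddle top at 77 mm, where the given height is 83 mm. It read 77.0 mm before the job and 76.8 mm after, so I took it as a constant measuring offset and the paddle as fully back up.

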